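# Roll a steel column into the V-block and push it home

### The job

Roll the steel cylinder along the bench by its side, up the ramp and into the groove of the aluminium V-block. Once it lies in the groove, push it endways along the groove until its end rests against the blue end stop, and leave it there. Only push, gently, with the fingers: never grip or lift the cylinder, and leave the other things where they stand.

Things in the scene. Friction and masses are not known exactly. Their poses are not given: they have to be found in the camera images.
- bar: polished, slippery steel cylinder with a green band near each end, 40 mm diameter, 120 mm long, 0.25 to 0.5 kg, lying on its side on the bench beside the ramp. Origin at its middle on its axis (20 mm above the bench at the start). Own x axis along its length, flat ends at x = -60 and +60 mm; y and z turn as it rolls. It soon rests when not pushed, but rolls back down the ramp.
- v_block: fixed aluminium V-block with ramp and blue end stop. Origin on the bench below the groove's bottom line, midway along it; x along the groove toward the stop, y toward the ramp, z up. All spans x = -70 to +70 mm, the -x end is open. Groove: sides slope 30 degrees, 3 mm high at y = 0, 13 mm at y = +17, 16 mm at y = -22. Back fence y = -22 to -30 mm, 36 mm high. In the groove the cylinder's axis is at y = 0, z = 26 mm.
- v_ramp (a point): middle of the ramp's foot, where it meets the bench, 78 mm to the +y side of the V-block's origin; axes as the V-block's. The ramp is 140 mm wide and rises straight to 13 mm high, 59 mm nearer the groove. At the start the cylinder lies 40 to 95 mm outside this foot, parallel to the groove within about 5 degrees, its end 20 to 40 mm short of the stop lengthways.
- v_stop (a point): the point on the inner face of the blue end stop that the middle of the cylinder's end meets, 26 mm above the bench, at x = +70 mm of the V-block (the cylinder's middle is then at x = +10 mm). The stop is 8 mm thick, 42 mm high, from y = -30 to +22 mm. Axes as the V-block's.
- beaker: small clear glass beaker, 44 mm diameter, 54 mm high, loose bystander beyond the stop end; origin at the centre of its underside
- dropper_bottle: dark dropper bottle, 37 mm diameter, 101 mm high, loose bystander behind the back fence; origin at the centre of its underside
- brass_weight: brass-coloured weight with a knob, 25 mm diameter, 34 mm high, loose bystander behind the back fence; origin at the centre of its underside
Not all that is in view belongs to the job. Of the things that look like the v_block, the smaller one is meant.

How it is judged:
On the way, in this order (a step that is already met when the one before it is completed fails the run):
1. the cylinder has been rolled in and lies at rest in the groove, not yet against the stop (z of bar in the frame of v_block between 0.0235 and 0.029 m and y of bar in the frame of v_block between -0.004 and 0.004 m and angle between the x axis of bar and the x axis of v_block, either way round below 0.05 rad and linear speed of bar below 0.03 m/s and x of bar in the frame of v_block below 0.006 m), for 0.2 s.
2. the cylinder, still in the groove, has been pushed endways against the blue stop (z of bar in the frame of v_block between 0.0235 and 0.029 m and y of bar in the frame of v_block between -0.004 and 0.004 m and angle between the x axis of bar and the x axis of v_block, either way round below 0.05 rad and linear speed of bar below 0.03 m/s and x of bar in the frame of v_block between 0.007 and 0.0125 m), for 0.2 s.
At the end, for the whole second after the job is handed in: The cylinder lies at rest in the groove (axis within 4 mm sideways, 2.5 mm in height and 0.05 rad of its seat) with its end within 3 mm of the blue stop; the beaker, dropper bottle and weight are within 20 mm of where they stood (all of step 2 and distance of each of beaker, dropper_bottle, brass_weight from where it was at the start of the episode below 0.02 m); the robot touches nothing.
It fails at once if the cylinder is lifted (its middle higher than 45 mm above the bench) (height (world z) of bar above 0.045 m).
It fails at once if the cylinder is tipped up by more than about 17 degrees (angle between bar's own x axis and vertical below 1.27 rad or angle between bar's own x axis and vertical above 1.87 rad).
It fails at once if the fingers squeeze or shove the cylinder with more than 35 N (contact force between the fingers and bar above 35 N).
It fails at once if a bystander is pushed by more than 20 mm or tipped over (distance of any of beaker, dropper_bottle, brass_weight from where it was at the start of the episode above 0.02 m or angle between any of beaker, dropper_bottle, brass_weight's own z axis and vertical above 0.5 rad).
It also fails if it takes over 50 s, if anything falls off the work surface, if the arm or the gripper's body presses on something with over 40 N, if the wrist force passes 120 N, or if a joint passes its speed limit or range.

### The arm

A 7-joint arm with a two-finger parallel gripper is mounted at the origin on a cart in front of the work surface, level with it; the furniture and walls round the work are solid. World frame = base frame: x ahead of the robot, y to its left, z up, the work surface at z = 0. Lengths are in m, angles in rad, forces in N, time in s.
With the tool pointing down it reaches from about 0.425 to 0.95 m from the base axis. Payload 4.7 kg.
Tool frame: the origin (TCP) lies between the finger pads; the fingertips stand 25 mm ahead of it and the grasp point (between the pads) lies 6 mm ahead of it; x points along the fingers, z is the direction in which the jaws open and shut, and the axes are right-handed (so a half turn about x gives the same grasp; the last joint's range is limited). The gripper opens to 85 mm and grips with 20 to 120 N. Pads are 22 mm wide; open, the fingers measure 114 mm over their backs; the gripper's body (76 mm by 85 mm) begins 54 mm behind the grasp point. The pads swing forward as they close: fully open they stand 13 mm farther back than shut.
Start: joints at [-1.183, 0.469, -0.049, 1.532, 0.024, 1.141, -0.082], TCP at [0.273, 0.617, 0.256] pointing down, gripper open.
Joint ranges: [-2.59, 2.59], [-0.33, 1.99], [-1.39, 1.29], [0.1, 2.45], [-1.04, 4.18], [0.21, 1.99], [-2.66, 2.66]. Speed limits (rad/s): [2.57, 2.57, 3.14, 3.14, 3.14, 3.14, 3.14].

### API

Orientations are given as a 3x3 rotation matrix whose columns are the frame's x, y, z axes.
In Python, from rig import * gives the robot as it stands. Calls block until the motion is done:
- movep(position, orientation): joint-space move of the TCP to a pose.
- move_l(position, attitude=None, feed=0.15, until_force=None): straight line of the TCP; attitude=None keeps the orientation; feed is the mean speed in m/s. With until_force (N) it stops when the force on the tool has changed by that much, and returns True; else False.
- move_joints(angles): joint-space move.
- command_gripper(opening, newtons=None): finger opening in m; newtons is the grip in N (None keeps the last); returns when the fingers have stopped.
- sleep(seconds).
- inverse_kinematics(position, orientation): joint angles nearest the present ones, or None.
- sense(): the state.
- camera(name): name is "scene" or "top" or "wrist"; returns (picture, depth): 480x640x3 uint8, red, green, blue; 480x640 float32, m along the optical axis (not along the pixel's ray), 0 where there is no reading.
- camera_params(name): a dict with "K" (3x3 intrinsics, pixels), "dist" ([k1, k2, p1, p2, k3] as OpenCV has them; the pictures are not rectified), "position" and "rotation" of the camera in the world; the wrist camera has in their place "tool_from_camera" (4x4, takes a point from camera to tool coordinates, whose origin is the TCP and whose axes are the tool frame's). Camera axes: x right, y down, z forward; pixel columns grow to the right and rows downward; lengths in m; the calibration is good to about 2 mm. A picture is of the moment at which its call begins: read the wrist's pose just before it. camera_params takes no time and is no camera call.
A pose or a line that the arm cannot do raises Unreachable and nothing moves.
- finish_job(): hands the job in, once; it reports no verdict.
The state is a dict: "time_s": time; "joint_pos": joint angles; "qd": joint speeds; "joint_efforts": joint torques, N m; "position": TCP position; "tcp_rot": TCP orientation; "wrist_force": force on the tool from outside, world axes, zero at the start; "ft_torque": the same for the moment, N m; "finger_gap": finger opening in m.
Only numpy, scipy, OpenCV 4.12 (cv2) and the standard library are available. Lean on these libraries where they do the work, as an engineer would, in place of code of your own. Each camera call takes 0.05 s, during which the arm holds its last target. There are 200 camera calls.

## Working session

There is one attempt and no reset: what is moved stays moved. The work goes in short steps, each a Python script; the robot and the scene stay as the last script left them, time stands still between calls to the robot, and variables do not carry over. Pictures are saved under pics/ and viewed, about 8 in all and at most 12, crops included, and the job is handed in when it is done.

```bash
mkdir -p pics
cat > h.py <<'E'
from rig import *
import numpy as np, cv2
def save(n,f,crop=None,s=1):
    im,d=camera(n); np.savez('pics/'+f+'.npz',im=im,d=d)
    if crop: im=im[crop[1]:crop[3],crop[0]:crop[2]]
    im=cv2.resize(im,None,fx=s,fy=s,interpolation=cv2.INTER_CUBIC)
    cv2.imwrite('pics/'+f+'.png',im[:,:,::-1]); return d
def ray(n,u,v):
    p=camera_params(n); x=cv2.undistortPoints(np.array([[[u,v]]],float),p['K'],np.array(p['dist']))[0,0]
    return np.array(p['position']),np.array(p['rotation'])@np.array([x[0],x[1],1])
def onz(n,u,v,z):
    o,r=ray(n,u,v); return o+r*(z-o[2])/r[2]
E
python3 - <<'E'
from h import *
save('top','top0',s=1.25); save('scene','scene0',s=1.25)
print(camera_params('top')); print(camera_params('scene')['position']); s=sense(); print(s['time_s'],s['tcp_rot'])
E
```

```text
{'K': array([[462.39568263,   0.        , 313.62524069],
       [  0.        , 462.39568263, 242.21480404],
       [  0.        ,   0.        ,   1.        ]]), 'dist': array([-0.12073088,  0.        ,  0.        ,  0.        ,  0.        ]), 'position': array([0.43607278, 0.05622299, 0.9336737 ]), 'rotation': array([[ 0.00337431, -0.98408197,  0.17768312],
       [-0.99995481, -0.00489979, -0.0081473 ],
       [ 0.00888822, -0.1776476 , -0.98405403]])}
[ 0.18751225 -0.60158077  0.42389029]
0.1 [[-6.72630561e-04 -9.14388865e-01  4.04836450e-01]
 [-1.65875284e-03  4.04837005e-01  9.14387362e-01]
 [-9.99998398e-01 -5.64787245e-05 -1.78905086e-03]]
```

View pics/top0.png

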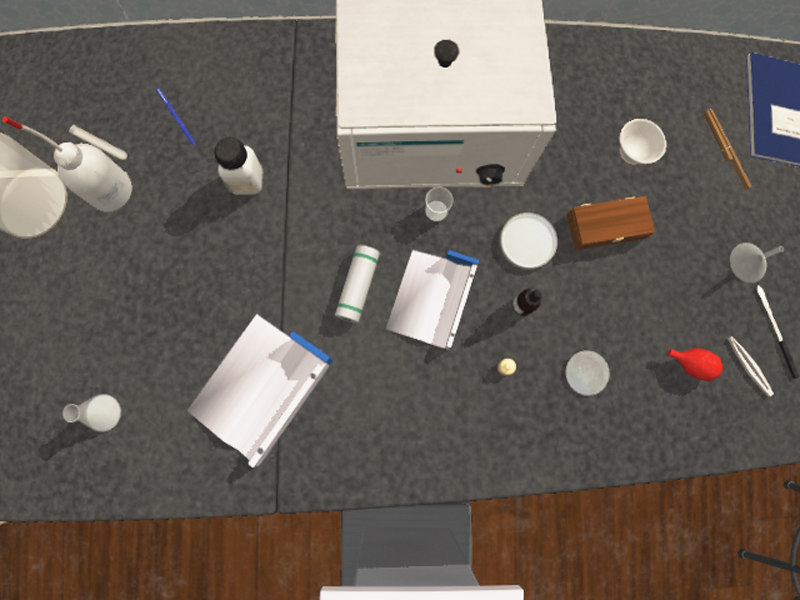

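View pics/scene0.png

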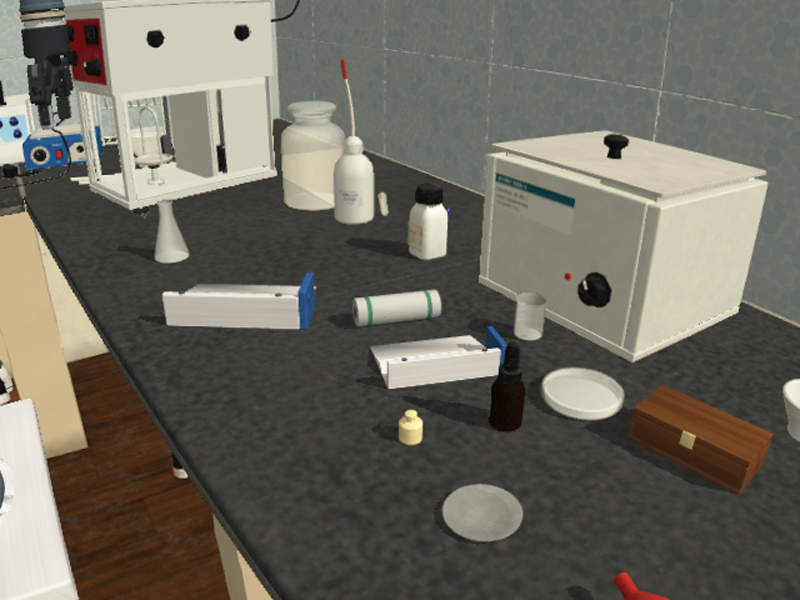

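Candidates (top view, display pixels): V-block small at (435,298) versus large at (260,390), so I choose the small one. Cylinder at (358,283) is the only banded one. Bystanders: beaker (438,205), dropper bottle (527,300), weight (507,367). Next is a close crop.

Run:
```python
import numpy as np,cv2
im=np.load('pics/top0.npz')['im'][185:290,255:395]
cv2.imwrite('pics/c1.png',cv2.resize(im,None,fx=5.7,fy=5.7,interpolation=cv2.INTER_CUBIC)[:,:,::-1])
```

```text
(no output)
```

View pics/c1.png

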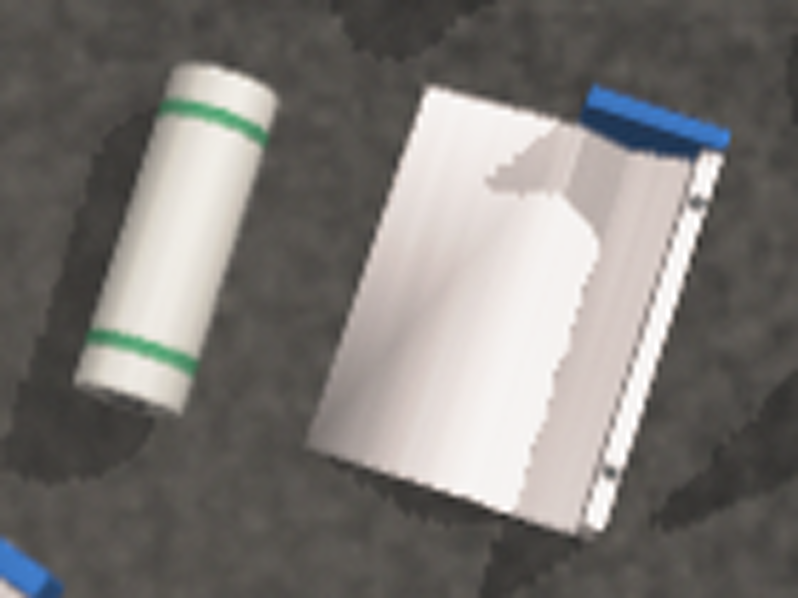

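Run:
```python
from h import *
f=5.7
P=lambda u,v,z: onz('top',255+(u+.5)/f-.5,185+(v+.5)/f-.5,z)[:2]
A=P(430,86,0);B=P(310,446,0);C=P(604,533,.036);D=P(728,150,.036)
print('foot',A,B,np.linalg.norm(A-B),'fence',C,D,np.linalg.norm(C-D))
M=(A+B)/2;x=(A-B);x/=np.linalg.norm(x);x2=(D-C)/np.linalg.norm(D-C);print(np.arctan2(x[1],x[0]),np.arctan2(x2[1],x2[0]))
y=np.array([-x[1],x[0]]);print('fence rel foot',[(round(float((q-M)@x),4),round(float((q-M)@y),4)) for q in(C,D)])
# depth fit
z=np.load('pics/top0.npz');d=z['d']
c=[P(*q,.02) for q in((172,65),(278,95),(75,383),(183,413))]
print('cyl',c,np.linalg.norm(c[0]-c[2]),np.linalg.norm(c[0]-c[1]))
m=sum(c)/4;ax=(c[0]+c[1]-c[2]-c[3]);print(m,np.arctan2(ax[1],ax[0]))
o=M-.078*y;print('origin',o,'bar in v',(m-o)@x,(m-o)@y)
Pc=camera_params('top');
for n,(u,v) in dict(cyl=(180,240),ramp=(400,260)).items():
    u,v=255+u/f,185+v/f;p,r=ray('top',u,v);print(n,p+r*d[int(round(v)),int(round(u))])
for n,(u,v) in dict(beaker=(438,217),bottle=(520,308),weight=(505,372)).items(): print(n,onz('top',u/1.25,v/1.25,0)[:2])
```

```text
foot [0.69516345 0.01452228] [0.56195703 0.0578191 ] 0.14006628793805317 fence [ 0.52747375 -0.04301315] [ 0.66268731 -0.0888097 ] 0.1427586447647158
-0.31426405481791436 -0.3265708741196443
fence rel foot [(-0.0717, -0.1066), (0.0711, -0.1083)]
cyl [array([0.69691211, 0.10807131]), array([0.68594805, 0.0699111 ]), array([0.58113813, 0.1404095 ]), array([0.57069654, 0.10232687])] 0.1202055399338083 0.039704056514802376
[0.63367371 0.1051797 ] -0.2732768764613972
origin [ 0.60444914 -0.03800919] bar in v -0.016468804334478053 0.14520988769419604
cyl [0.62773524 0.10241886 0.03892468]
ramp [0.62808079 0.02492092 0.00486039]
beaker [ 0.75268429 -0.02888066]
bottle [ 0.59692937 -0.16295435]
weight [ 0.49161791 -0.13488179]
```

```bash
cat >> h.py <<'E'
yaw=-.318; X=np.array([np.cos(yaw),np.sin(yaw),0]); Y=np.array([-X[1],X[0],0]); O=np.array([.6044,-.0380,0])
def V(x,y,z): return O+x*X+y*Y+np.array([0,0,z])
def R(s=1): # jaws along groove
    xx=np.array([0,0,-1.]); zz=s*X; return np.c_[xx,np.cross(zz,xx),zz]
E
python3 - <<'E'
from h import *
for s in(1,-1): print(s,inverse_kinematics(V(-.0165,.20,.2),R(s)))
q=[inverse_kinematics(V(-.0165,.20,.2),R(s)) for s in(1,-1)]
q0=np.array(sense()['joint_pos']); s=min((k for k in(0,1) if q[k] is not None),key=lambda k:abs(np.array(q[k])-q0).max())
s=1-2*s;print('s',s)
movep(V(-.0165,.20,.2),R(s)); move_l(V(-.0165,.20,.05),feed=.1)
print(move_l(V(-.0165,.20,.005),feed=.02,until_force=4)); st=sense(); print(st['position'],st['wrist_force'],st['finger_gap'],st['time_s'])
p=np.array(st['position']);p[2]+=.013; move_l(p); print(sense()['position'])
save('scene','scene1',(250,180,480,340),3.4)
E
```

```text
1 [-0.62066541  0.5381989   0.46865671  1.62817782 -0.27172838  1.04047488
 -0.38859531]
-1 [-0.16768257  0.51617849 -0.18994404  1.59810465  0.10841601  1.03764471
  2.4349675 ]
s 1
True
[0.65126264 0.15715245 0.01197451] [-1.23687377 -0.69628689  4.42179625] 0.08528610677948179 5.575
[0.65205926 0.15726333 0.02579901]
```

View pics/scene1.png

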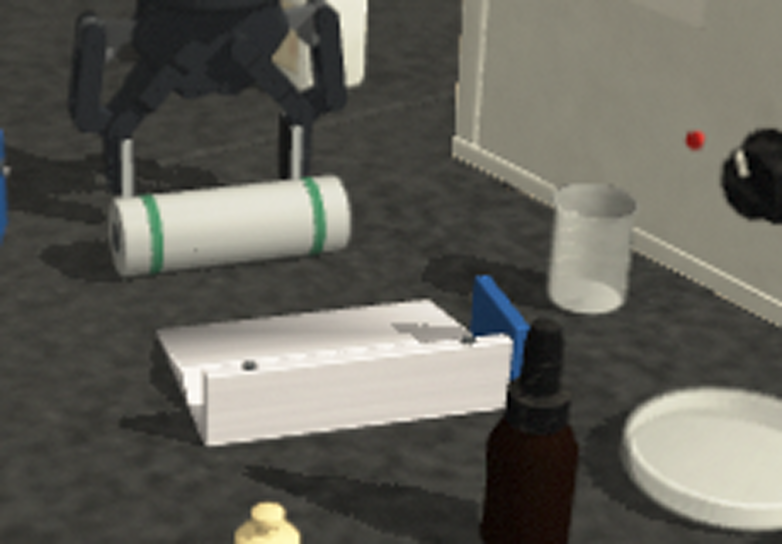

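Run:
```python
from h import *
for y,z,f in((.180,.026,.05),(.113,.026,.04),(.056,.033,.025),(.044,.033,.015)):
    print(move_l(V(-.0165,y,z),feed=f,until_force=12),sense()['wrist_force'].round(1) if hasattr(sense()['wrist_force'],'round') else sense()['wrist_force'])
sleep(.5); print(sense()['time_s'],sense()['position'])
save('scene','scene2',(250,180,480,340),3.4); save('top','top2')
```

```text
False [ 0.4  0.9 -0.6]
False [1.  0.3 1.8]
False [1.  3.9 2.4]
False [0.5 0.7 1. ]
12.15 [0.60251186 0.00900467 0.03301086]
```

View pics/scene2.png

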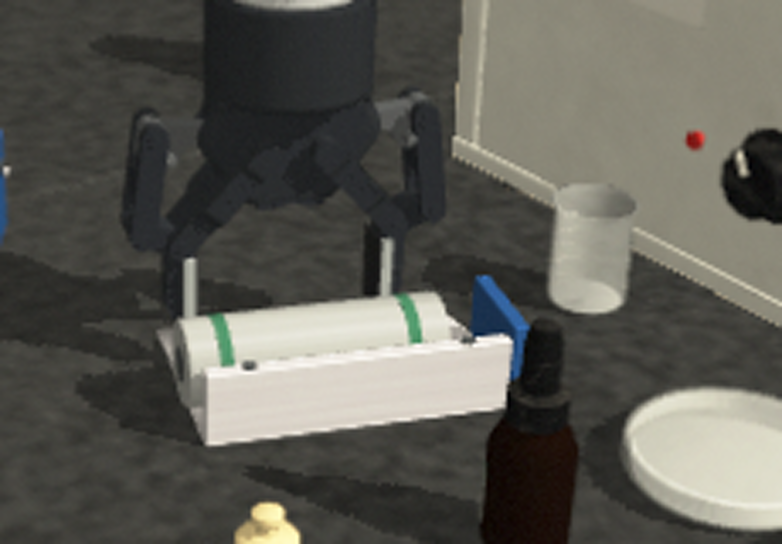

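The cylinder now lies in the groove, its +x end (display 440,310) short of the blue stop (500,320). I'll back off, verify from above, and line up at the open end.

Run:
```python
from h import *
move_l(V(-.0165,.075,.040),feed=.1); move_l(V(-.0165,.10,.16),feed=.2); movep(V(-.13,.03,.16),R()); 
command_gripper(0.0,20); print(sense()['time_s'],sense()['finger_gap'])
save('top','top3',(285,175,425,280),5.7)
```

```text
14.8417 -0.0003161075467351101
```

View pics/top3.png

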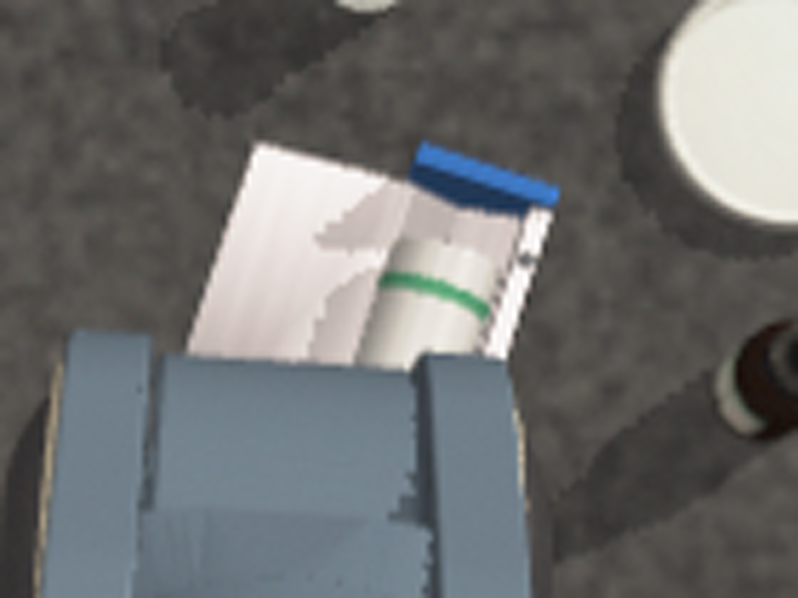

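Cylinder seated, end at (445,245), with a clear gap to the stop (~(470,190)). Now the endways push.

Run:
```python
from h import *
move_l(V(-.13,0,.12)); move_l(V(-.13,0,.047),feed=.1); move_l(V(-.098,0,.047),feed=.05,until_force=8)
r=move_l(V(-.058,0,.047),feed=.015,until_force=7)
s=sense(); d=np.array(s['position'])-O; print(r,d@X,d@Y,np.array(s['wrist_force'])@X,s['time_s'])
sleep(.4); save('scene','scene4',(250,180,480,340),3.4)
```

```text
True -0.06467148168514526 -0.0001491328842782125 0.40886442647308074 19.1
```

View pics/scene4.png

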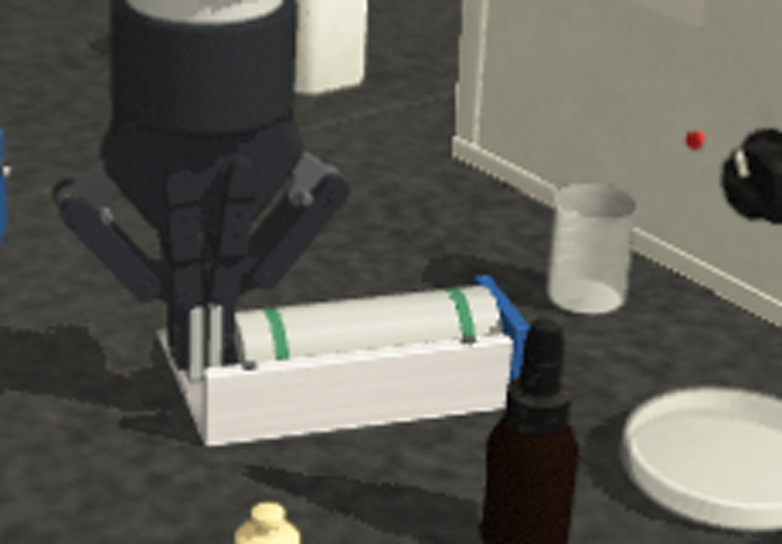

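Contact stop at x=-64.7 mm matches the predicted -64.5; the end meets the blue stop at (495,300). One more light confirming push, then back off and look.

Run:
```python
from h import *
r=move_l(V(-.058,0,.047),feed=.01,until_force=5); sleep(.3)
s=sense(); d=np.array(s['position'])-O; print(r,d@X,np.array(s['wrist_force'])@X)
move_l(V(-.10,0,.047),feed=.05); move_l(V(-.12,0,.16),feed=.2); movep(V(-.1,.25,.25),R()); sleep(.3)
save('top','top5',(285,175,425,280),5.7); print(sense()['time_s'])
```

```text
True -0.06523339758103276 0.35534822828587637
23.3083
```

View pics/top5.png

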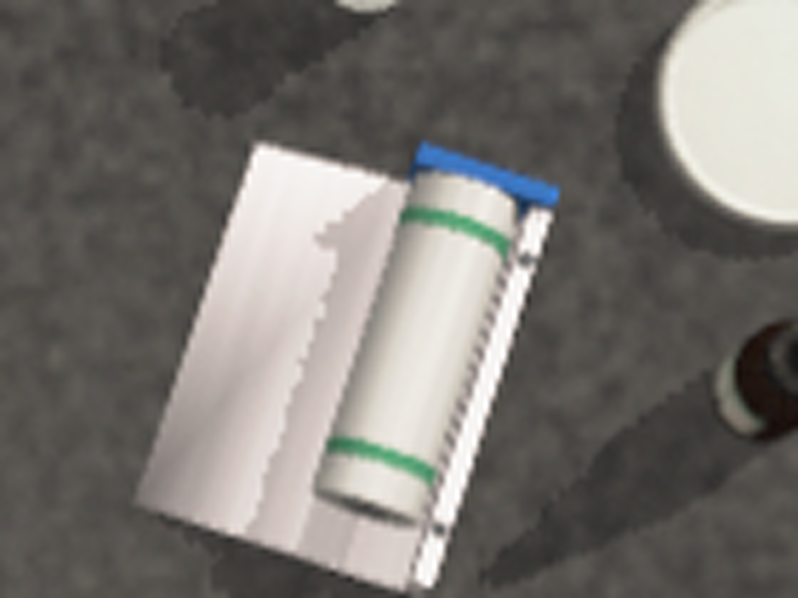

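The cylinder lies along the fence, with its top end (465,180) at the blue stop and its lower end at (317,490)–(420,522). A quick numeric check before handing in.

Run:
```python
from h import *
f=5.7;P=lambda u,v,z: onz('top',285+(u+.5)/f-.5,175+(v+.5)/f-.5,z)-O
for q in((317,490,.026),(422,520,.026),(412,175,.026),(517,208,.026),(417,172,.042),(555,208,.042)): p=P(*q);print(q,round(p@X,4),round(p@Y,4))
```

```text
(317, 490, 0.026) -0.0497 0.0193
(422, 520, 0.026) -0.0481 -0.0186
(412, 175, 0.026) 0.0688 0.0218
(517, 208, 0.026) 0.0692 -0.0173
(417, 172, 0.042) 0.0658 0.0207
(555, 208, 0.042) 0.0689 -0.029
```

Ends at x ≈ -49 and +69 to +70 mm, y ≈ 0 to 2 mm, so it is seated against the stop.

```bash
python3 -c "
from h import *
finish_job()"
```

```text
the job is handed in; nothing more can be done
```

I rolled the cylinder up the ramp with both open fingertips. It dropped into the groove of the smaller V-block and lay there short of the stop. I then pushed it endways with the closed fingers until its end met the blue stop, backed the arm clear, and handed the job in. The last clock reading was 23.3 s.

- **Position:** in the last top view the ends sit at about x = -49 and +69 mm, against -50 and +70 when seated. The sideways offset is within about 2 mm. Both figures are within the camera accuracy of about 2 mm.
- **Contact with the stop:** two pushes, with 7 N and 5 N stop thresholds, halted with the tool at x = -64.7 and -65.2 mm, against about -64.5 expected. The residual push force read afterwards was only about 0.4 N, so it alone did not confirm contact. The last picture shows no gap at the stop.
- **Bystanders:** the beaker, dropper bottle and weight looked undisturbed in the pictures, but I did not re-measure them.

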